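# Squeeze and turn the safety cap off the vitamin jar

### The job

Open the amber vitamin jar: squeeze the two blue side tabs of its safety cap inward and, keeping them squeezed, turn the cap anticlockwise until it lifts freely off the neck. Set the cap down gently, right way up, on a clear part of the white lazy susan turntable and let go of it. Leave everything else standing where it is.

Things in the scene. Friction and masses are not known exactly. Their poses are not given: they have to be found in the camera images.
- jar: Square amber jar (92 x 92 mm, cream paper band) snug in a teak caddy (122 x 122 mm, rails up to 60 mm) fixed to the trolley top: it cannot turn, slide or lift. Origin: centre of the caddy's underside, z up, x and y along its sides. The shoulder the cap seats on is 118 mm above it. The neck under the cap is 34 mm wide, 34 mm tall, with two hidden thread lugs, set differently on every jar.
- collar (a point): Centre of the round amber collar on the jar's shoulder, 126 mm above the jar's origin, level with the collar's top. Collar: 76 mm outside diameter, rising 8 mm above the shoulder, with 12 inward teeth, one every 30 degrees. The foot of each blue tab stands in a notch between two teeth and so locks the cap both ways until the tab is squeezed in. Keep fingertips above it.
- cap: Cream cap, 54 mm diameter, 45 mm high, 50 to 90 g, two blue tabs on opposite sides (its +y and -y), ribs on the plain sides. Origin: centre of its lower rim, z up. On the jar: origin on the jar's axis, 118 mm above the jar's origin, y along the jar's y within 2 degrees; play about 1 mm sideways, 1.5 mm up and down. Turns easily with both tabs in; anticlockwise from above loosens.
- cap_top (a point): Centre of the cap's top, 45 mm above its lower rim. After 30 to 115 degrees of anticlockwise turn (unseen: feel it) the cap is free to lift, stays so for some 20 degrees, then meets a firm stop, still free; forced past it, it jams. Before that a pull (try 5 to 8 N) is blocked. Let go, it keeps its angle; squeeze again to go on. It must rise 36 mm to clear the neck.
- tab_left_pad (a point): Centre of the outer face of the blue tab at the cap's +y, axes as the cap's. Flat ribbed pad 24 mm wide, 30 mm high, from 11.5 to 41.5 mm above the cap's lower rim (the point is at 26.5 mm); 32 mm from the cap's axis when out, 27 mm fully in, so the pads are 64 mm apart over their faces when out and 54 mm when in. The collar's top is 8 mm above the cap's rim.
- tab_right_pad (a point): The same for the tab at the cap's -y.
- tab_left (a joint): How far the +y tab is pressed in: 0 m out, 0.005 m fully in. Spring: 3 N to start, 13 N fully in. The foot clears the teeth from 0.0025 m on.
- tab_right (a joint): The same for the -y tab.
- susan_base: Grey foot (140 mm diameter) of the lazy susan, fixed to the trolley top. Origin: centre of its underside. On it turns, stiffly, the white plastic turntable, a disc of 250 mm diameter with a flat upper face 25 mm above this origin (its raised-looking edge can be ignored).
- turntable_top (a point): Centre of the flat upper face of the white turntable, z up.
- spice_pot: Blue ceramic spice pot with wooden lid, 48 mm diameter, 81 mm high, standing on the turntable about 85 mm from its centre; the rest of the turntable is clear. Origin: centre of its underside.
- bento: Sage green bento box with cream clip-on lid, 116 x 190 x 64 mm, stands at the back. Origin: centre of its underside. Not to be moved.
- mortar: White ceramic mortar with its pestle in it, 132 mm diameter, 138 mm high with pestle. Origin: centre of its underside. Not to be moved.
- cloche: Glass cloche on a round teak board, 180 mm diameter, 168 mm high. Origin: centre of its underside. Not to be moved.
- opener: Flat stainless bottle opener, 142 x 40 x 5 mm, lying on the trolley top in front between jar and turntable. Origin: 6 mm from the middle of its length, on its underside. Not to be moved.
- mug: Terracotta-coloured mug, 80 mm diameter, 92 mm high. Origin: centre of its underside. Not to be moved.
- flask: Steel drinking flask with black cap, 68 mm diameter, 202 mm high. Origin: centre of its underside. Not to be moved.

How it is judged (in metres and radians):
On the way, in this order (a step that is already met when the one before it is completed fails the run):
1. with both tabs squeezed in, the cap has been turned at least 17 degrees on the jar (value of joint each of tab_left, tab_right above 0.0025 m and angle between the y axis of cap and the y axis of jar, either way round above 0.3 rad and z of cap in the frame of jar below 0.13 m), for 0.1 s.
2. the cap is lifted clear of the neck (z of cap in the frame of jar above 0.155 m), for 0.1 s.
At the end, for the whole second after the job is handed in: The cap stands right way up (within 6 degrees), at rest, flat on the turntable's upper face (rim within 4 mm of it), its centre within 90 mm of the turntable's centre, not touching the spice pot, released so that both tabs have sprung out; every other thing is still standing where it was (horizontal distance between cap and turntable_top below 0.09 m and z of cap in the frame of turntable_top between -0.004 and 0.004 m and angle between cap's own z axis and vertical below 0.1 rad and linear speed of cap below 0.02 m/s and value of joint each of tab_left, tab_right below 0.001 m and contact force between cap and spice_pot below 0.1 N).
It fails at once if a bystander is tipped over by more than 17 degrees or moved by more than 30 mm (distance of any of bento, mortar, cloche, opener, mug, flask, spice_pot from where it was at the start of the episode above 0.03 m or angle between any of bento, mortar, cloche, opener, mug, flask, spice_pot's own z axis and vertical above 0.3 rad).
It fails at once if the cap is dropped from more than about 10 mm or thrown (contact force between cap and the fingers below 0.1 N and linear speed of cap above 0.45 m/s).
It also fails if it takes over 64 s, if anything falls off the work surface, if the arm or the gripper's body presses on something with over 40 N, if the wrist force passes 120 N, or if a joint passes its speed limit or range.

### The arm

A 6-joint arm with a two-finger parallel gripper is mounted at the origin on the work surface. World frame = base frame: x ahead of the robot, y to its left, z up, the work surface at z = 0. Lengths are in m, angles in degrees, forces in N, time in s.
With the tool pointing down it reaches from about 0.375 to 0.9 m from the base axis. Payload 3.1 kg.
Tool frame: the origin (TCP) lies on the centre line of the jaws, within the pads' length; the fingertips stand 22 mm ahead of it and the grasp point (between the pads) lies 3 mm ahead of it; y points along the fingers, z is the direction in which the jaws open and shut, and the axes are right-handed (so a half turn about y gives the same grasp; the last joint's range is limited). The gripper opens to 87 mm and grips with 3 to 60 N. Pads are 19 mm wide; open, the fingers measure 117 mm over their backs; the gripper's body (75 mm by 190 mm) begins 51 mm behind the grasp point.
Start: joints at [66.893, 30.224, 82.088, -0, 67.689, -10.227], TCP at [0.139, 0.609, 0.245] pointing down, gripper open.
Joint ranges: [-176.69, 176.69], [-43.24, 126.21], [12.49, 139.97], [-82, 262], [0, 151.66], [-163.58, 163.58]. Speed limits (degrees/s): [159.86, 159.86, 180, 180, 180, 180].

### API

Orientations are given as a 3x3 rotation matrix whose columns are the frame's x, y, z axes.
In Python, from rig import bot gives the robot as it stands.
- The arm moves only by the tool jog_arm, never from a script. Its argument "motion" is one flat list of numbers, 6 for each row, row after row: the shift along the tool's x, y, z in mm, then the turn, a rotation vector about the tool's x, y, z in degrees. A call has 1 to 20 rows; each row is the pose to reach, as a shift and turn from the pose commanded when the call began, along the tool's axes at that moment; what a row does not reach only later rows make up. A row lasts 1/8 s, in which the tool goes at most 62.5 mm and 10.7 degrees, less where a joint would pass 70% of its speed; a pose out of reach is approached as far as the arm can. A call with a gripper value outside its range is refused whole. "gripper" is the opening, from 0 (shut) to 1 (fully open), set as the call begins (left out, the last holds). The fingers move at their own pace and stop on an object; the grip force is fixed at half the most. Time passes only in rows, so rows that repeat a pose let the fingers close. It gives the time, the measured TCP pose, the force and the opening at its end, in the units of the state.
- bot.read_state(): the state, without advancing time (a new reading comes with each control period).
- bot.capture(name): name is "scene" or "top"; returns (picture, depth): 400x640x3 uint8, red, green, blue; 400x640 float32, m along the optical axis (not along the pixel's ray), 0 where there is no reading.
- bot.get_calibration(name): a dict with "mtx" (3x3 intrinsics, pixels), "pose" (4x4, takes a point from camera to world coordinates). Camera axes: x right, y up, looking along -z (the intrinsics and any distortion apply to the point x, -y, -z); pixel columns grow to the right and rows downward; lengths in m; the calibration is good to about 2 mm. A picture is of the moment at which its call begins. get_calibration takes no time and is no camera call.
- bot.hand_in(): hands the job in, once; it reports no verdict.
The state is a dict: "time_s": time; "joint_positions": joint angles; "qvel": joint speeds; "tau": joint torques, N m; "position": TCP position; "tcp_rot": TCP orientation; "force": force on the tool from outside, world axes, zero at the start; "moment": the same for the moment, N m; "opening": opening from 0.0 (shut) to 1.0 (fully open).
Only numpy, scipy, OpenCV 4.12 (cv2) and the standard library are available. Lean on these libraries where they do the work, as an engineer would, in place of code of your own. Each camera call takes 0.05 s, during which the arm holds its last target.

## Working session

There is one attempt and no reset: what is moved stays moved. The work goes in short steps, Python scripts to look and compute and a tool call to move; the robot and the scene stay as the last step left them, time stands still between calls to the robot, and variables do not carry over. Pictures are saved under pics/ and viewed, and the job is handed in when it is done.

Besides the shell and the picture viewer there is one more tool, called after "Call:" as name(argument=value, ...), one argument or row to a line, values as JSON. jog_arm: Moves the arm, as the interface text tells. Its arguments: {"type":"object","properties":{"motion":{"type":"array","items":{"type":"number"}},"gripper":{"type":"number"}},"required":["motion"]}

```bash
mkdir -p pics; ls; python3 - <<'E'
from rig import bot
import cv2,numpy as np
s=bot.read_state()
for k in s: print(k,np.round(s[k],4).tolist())
for n in ("scene","top"):
    p,d=bot.capture(n); cv2.imwrite(f"pics/{n}0.png",p[:,:,::-1]); np.savez(f"{n}0.npz",p=p,d=d)
    c=bot.get_calibration(n); print(n,{k:np.round(v,4).tolist() for k,v in c.items()})
E
```

```text
pics
time_s 0.0
joint_positions [66.8921, 30.2774, 82.1557, -0.0002, 67.6886, -10.2278]
qvel [0.0025, -0.0832, 0.0288, -0.0902, 0.0533, -0.0201]
tau [0.0008, -44.0046, -17.6588, 0.0635, 0.0582, -0.0002]
position [0.139, 0.6086, 0.2436]
tcp_rot [[0.9748, -0.0008, 0.2229], [-0.2229, -0.002, 0.9748], [-0.0004, -1.0, -0.0021]]
force [-0.1597, 0.3261, -0.2196]
moment [0.0423, 0.0145, -0.0181]
opening 0.9935
scene {'mtx': [[370.6051, 0.0, 317.4862], [0.0, 370.6051, 201.0125], [0.0, 0.0, 1.0]], 'pose': [[-0.8333, -0.437, 0.3386, 0.9444], [0.5527, -0.647, 0.5253, 0.5729], [-0.0105, 0.6249, 0.7806, 0.9619], [0.0, 0.0, 0.0, 1.0]]}
top {'mtx': [[447.6768, 0.0, 327.1025], [0.0, 447.6768, 196.7789], [0.0, 0.0, 1.0]], 'pose': [[0.0035, 0.9947, -0.1031, 0.4029], [-1.0, 0.0028, -0.0069, -0.002], [-0.0066, 0.1032, 0.9946, 1.5682], [0.0, 0.0, 0.0, 1.0]]}
```

View pics/scene0.png

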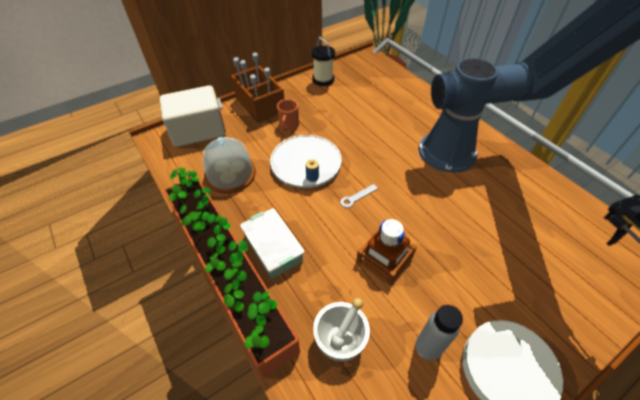

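View pics/top0.png

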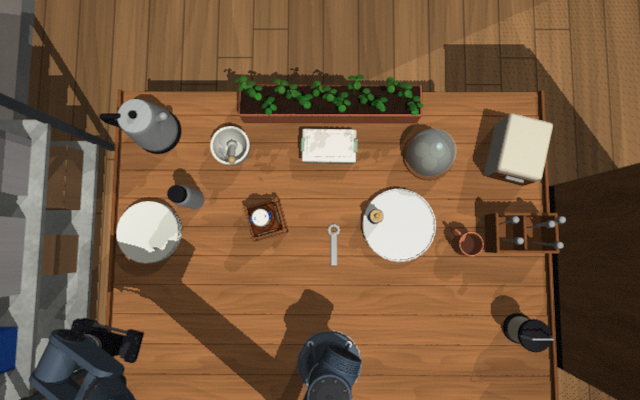

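The top view shows the jar at (267,218), the turntable at (399,225) with the spice pot at (376,215), the opener at (334,245), and the arm at the lower left. Next I zoom in on these.

```bash
python3 - <<'E'
import cv2,numpy as np
t=np.load('top0.npz');s=np.load('scene0.npz')
a=cv2.resize(t['p'][180:255,235:315],None,fx=8,fy=8,interpolation=cv2.INTER_CUBIC)[:,:,::-1]
cv2.imwrite('pics/z1.png',a[:600])
a=cv2.resize(s['p'][205:285,345:430],None,fx=7,fy=7,interpolation=cv2.INTER_CUBIC)[:,:,::-1]
cv2.imwrite('pics/z2.png',a)
E
```

```text
(no output)
```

View pics/z1.png

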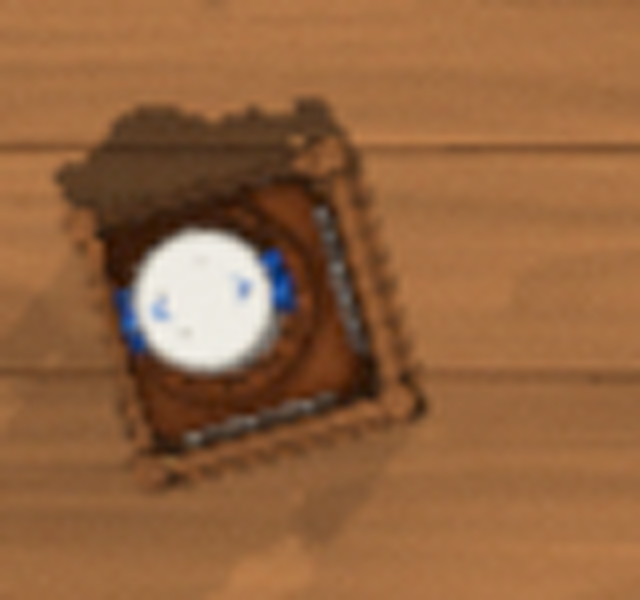

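View pics/z2.png

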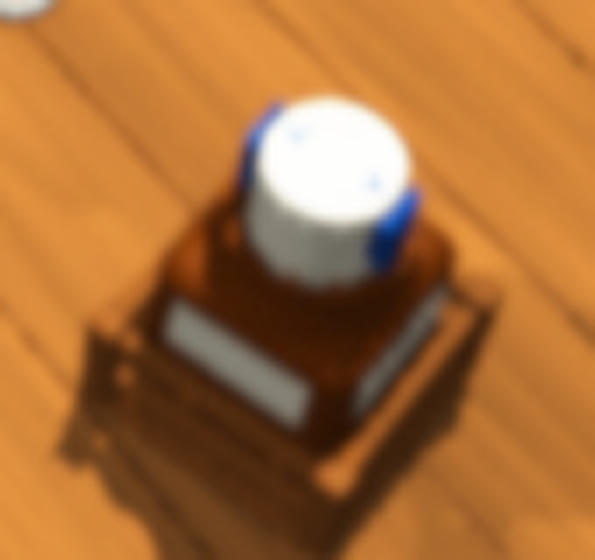

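```bash
cat > h.py <<'E'
import cv2,numpy as np
from rig import bot
def ray(n,u,v,z):
    c=bot.get_calibration(n);K=c['mtx'];T=np.array(c['pose'])
    d=np.array([(u-K[0][2])/K[0][0],-(v-K[1][2])/K[1][1],-1.]); d=T[:3,:3]@d;o=T[:3,3]
    return o+d*(z-o[2])/d[2]
def pix(n,P):
    c=bot.get_calibration(n);K=np.array(c['mtx']);T=np.array(c['pose'])
    q=T[:3,:3].T@(np.asarray(P)-T[:3,3]); return K[0,0]*q[0]/-q[2]+K[0,2], K[1,1]*-q[1]/-q[2]+K[1,2], -q[2]
def hsv(p): return cv2.cvtColor(p,cv2.COLOR_RGB2HSV)
def blobs(m,amin):
    n,l,st,ce=cv2.connectedComponentsWithStats(m.astype(np.uint8))
    return [(st[i].tolist(),np.round(ce[i],2).tolist(),l==i) for i in range(1,n) if st[i,4]>=amin]
E
python3 - <<'E'
from h import *
R={'top':(235,180,315,255),'scene':(345,205,430,285)}
for n in R:
    f=np.load(n+'0.npz');p=f['p'];d=f['d'];h=hsv(p)
    x0,y0,x1,y1=R[n]; roi=np.zeros(p.shape[:2],bool);roi[y0:y1,x0:x1]=1
    w=roi&(h[...,1]<70)&(h[...,2]>(170 if n=='top' else 215))
    b=roi&(h[...,0]>100)&(h[...,0]<130)&(h[...,1]>110)
    for nm,m,a in(('white',w,40),('blue',b,4)):
        for st,ce,mm in blobs(m,a):
            z=.163 if nm=='white' else .155
            e=''
            if nm=='white':
                c=max(cv2.findContours(mm.astype(np.uint8),0,1)[0],key=len); e=cv2.fitEllipse(c); 
                print(' ell',np.round(e[0],2),np.round(e[1],1),ray(n,*e[0],z).round(4))
            print(n,nm,st,ce,ray(n,*ce,z).round(4))
    dd=d[int(y0):y1,x0:x1]; print('min depth',np.sort(dd[dd>0])[:5])
    # turntable
    x0,y0,x1,y1=(350,180,445,270) if n=='top' else (260,130,350,195)
    roi[:]=0;roi[y0:y1,x0:x1]=1
    w=roi&(h[...,1]<60)&(h[...,2]>150)
    for st,ce,mm in blobs(w,300):
        c=max(cv2.findContours(mm.astype(np.uint8),0,1)[0],key=len); e=cv2.fitEllipse(cv2.convexHull(c))
        print(n,'tt',st,np.round(e[0],2),np.round(e[1],1),ray(n,*e[0],.025).round(4))
a=np.load('top0.npz')['p'][180:270,350:445]; b=np.load('scene0.npz')['p'][125:200,260:350]
cv2.imwrite('pics/tt.png',np.hstack([cv2.resize(a,(400,400)),cv2.resize(b,(400,400))])[:,:,::-1])
E
```

```text
ell [259.93 217.06] [15.9 16.2] [0.4839 0.2187 0.163 ]
top white [252, 209, 17, 17, 224] [259.92, 217.07] [0.4839 0.2187 0.163 ]
top blue [268, 211, 4, 8, 16] [269.44, 214.62] [0.4922 0.19   0.155 ]
top blue [250, 216, 3, 8, 11] [250.73, 219.73] [0.4758 0.2489 0.155 ]
min depth [1.398996  1.4005113 1.4007872 1.4011956 1.4012882]
top tt [363, 189, 73, 73, 3955] [398.98 224.86] [72.4 73.5] [ 0.4665 -0.2389  0.025 ]
 ell [392.3  227.47] [16.2 20. ] [0.4852 0.2179 0.163 ]
scene white [383, 219, 20, 18, 279] [392.28, 227.46] [0.4852 0.2179 0.163 ]
scene blue [398, 233, 6, 10, 30] [400.3, 238.03] [0.4852 0.251  0.155 ]
min depth [0.9485595  0.9488921  0.94931173 0.9495135  0.94987726]
scene tt [271, 136, 70, 50, 2515] [305.27 160.45] [50.5 71. ] [ 0.472  -0.2356  0.025 ]
```

View pics/tt.png

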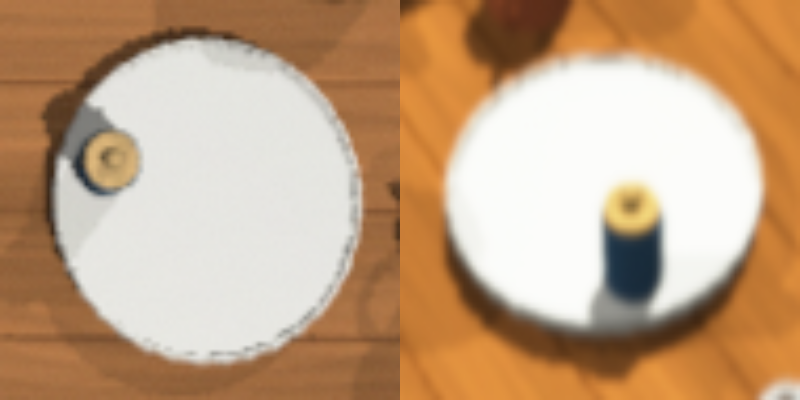

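```bash
python3 - <<'E'
from h import *
for n,pts in (('top',{'cap':(260,217),'table':(300,260),'tt':(410,240),'pot':(376,215.5),'flask':(177,193)}),('scene',{'cap':(392,227),'table':(440,250),'tt':(290,160),'pot':(312,164),'flask':(449,318)})):
    d=np.load(n+'0.npz')['d']
    for k,(u,v) in pts.items():
        z=np.median(d[int(v)-1:int(v)+2,int(u)-1:int(u)+2]); c=bot.get_calibration(n);K=c['mtx'];T=np.array(c['pose'])
        q=np.array([(u-K[0][2])/K[0][0]*z,-(v-K[1][2])/K[1][1]*z,-z]); print(n,k,(T[:3,:3]@q+T[:3,3]).round(3))
# yaw by caddy edge: tabs, brown; use line fit of pale-label? blue extents pca
f=np.load('top0.npz')['p'];h=hsv(f)
P=np.array([.1390,.6086,.2436]);s=bot.read_state();R=np.array(s['tcp_rot'])
tgt=np.array([.4845,.2185,.30]); print('shift mm',(R.T@(tgt-s['position'])*1000).round(1))
print(pix('top',[.4845,.2185,.163]),pix('scene',[.4845,.2185,.163]))
E
```

```text
top cap [0.484 0.219 0.162]
top table [0.345 0.102 0.002]
top tt [ 0.415 -0.276  0.026]
top pot [ 0.494 -0.152  0.105]
top flask [0.555 0.469 0.203]
scene cap [0.484 0.216 0.162]
scene table [ 0.327  0.287 -0.   ]
scene tt [ 0.516 -0.268  0.025]
scene pot [ 0.499 -0.148  0.097]
scene flask [0.56  0.476 0.202]
shift mm [ 423.7  -55.9 -303.5]
(np.float64(259.99863179118006), np.float64(216.8700710971679), np.float64(1.4076460322503)) (np.float64(392.631927183469), np.float64(227.50002903919315), np.float64(0.9655162208157547))
```

Call:
jog_arm(
  gripper=1,
  motion=[28,-14,-20,0,10,0,56,-28,-40,0,20,0,85,-42,-61,0,30,0,113,-56,-81,0,40,0,141,-56,-101,0,50,0,169,-56,-121,0,60,0,198,-56,-142,0,70,0,226,-56,-162,0,80,0,254,-56,-182,0,90,0,282,-56,-202,0,100,0,310,-56,-222,0,110,0,339,-56,-243,0,120,0,367,-56,-263,0,130,0,395,-56,-283,0,140,0,424,-56,-303.5,0,150,0,424,-56,-303.5,0,152,0,424,-56,-303.5,0,152,0],
)

```text
time_s: 2.22
position: [0.4842, 0.219, 0.3001]
tcp_rot: [[-0.965, -0.002, 0.262], [-0.262, 0.0, -0.965], [0.002, -1.0, -0.001]]
force: [0.6, 0.5, -0.7]
opening: 1.001
```

```bash
cat > st.py <<'E'
from h import *
s=bot.read_state()
for k in ('time_s','joint_positions','position','force','moment','opening'): print(k,np.round(s[k],4).tolist())
R=np.array(s['tcp_rot']); print('yaw z',np.degrees(np.arctan2(R[1,2],R[0,2])).round(2)-90,'y ax',R[:,1].round(4))
E
python3 st.py; python3 - <<'E'
from h import *
for n in('top','scene'):
    p,d=bot.capture(n); np.savez(n+'1.npz',p=p,d=d)
a=np.load('top1.npz')['p'][180:255,235:315]; b=np.load('scene1.npz')['p'][185:270,345:430]
cv2.imwrite('pics/g1.png',np.hstack([cv2.resize(a,(400,400)),cv2.resize(b,(400,400))])[:,:,::-1])
E
```

```text
time_s 2.225
joint_positions [12.262, 19.3054, 91.4659, 0.0306, 69.3273, 87.0906]
position [0.4842, 0.219, 0.3001]
force [0.5936, 0.5304, -0.6959]
moment [-0.0703, 0.1608, 0.0213]
opening 1.0012
yaw z -164.84 y ax [-1.8e-03  1.0e-04 -1.0e+00]
```

View pics/g1.png

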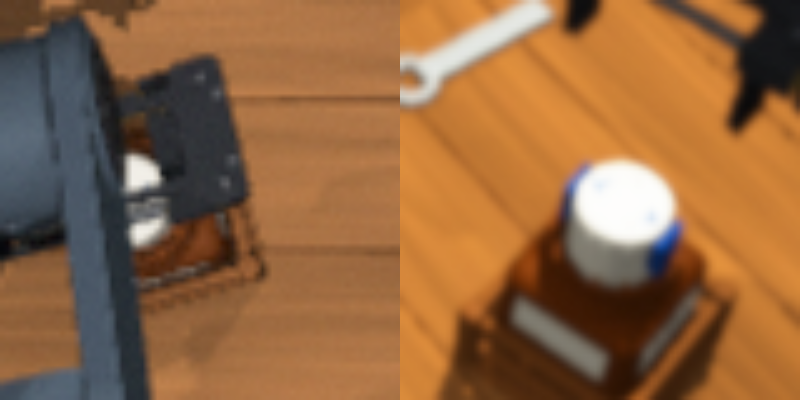

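Call:
jog_arm(
  motion=[0,25,0,0,0,0,0,50,0,0,0,0,0,75,0,0,0,0,0,95,0,0,0,0,0,105,0,0,0,0,0,115,0,0,0,0,0,125,0,0,0,0,0,135,0,0,0,0,0,142,0,0,0,0,0,147,0,0,0,0,0,147,0,0,0,0,0,147,0,0,0,0],
)

```text
time_s: 3.82
position: [0.4852, 0.2189, 0.1537]
tcp_rot: [[-0.965, 0.0, 0.261], [-0.261, 0.0, -0.965], [-0.0, -1.0, 0.0]]
force: [-0.1, 0.7, 0.7]
opening: 0.995
```

```bash
python3 st.py; python3 - <<'E'
from h import *
p,d=bot.capture('scene')
cv2.imwrite('pics/g2.png',cv2.resize(p[185:270,345:430],(600,600))[:,:,::-1])
E
```

```text
time_s 3.825
joint_positions [12.2481, 30.6222, 100.3525, -0.0019, 48.9974, 87.1326]
position [0.4852, 0.2189, 0.1537]
force [-0.1029, 0.6735, 0.6971]
moment [-0.0802, 0.1146, 0.0159]
opening 0.9953
yaw z -164.88 y ax [ 5.e-04  1.e-04 -1.e+00]
```

View pics/g2.png

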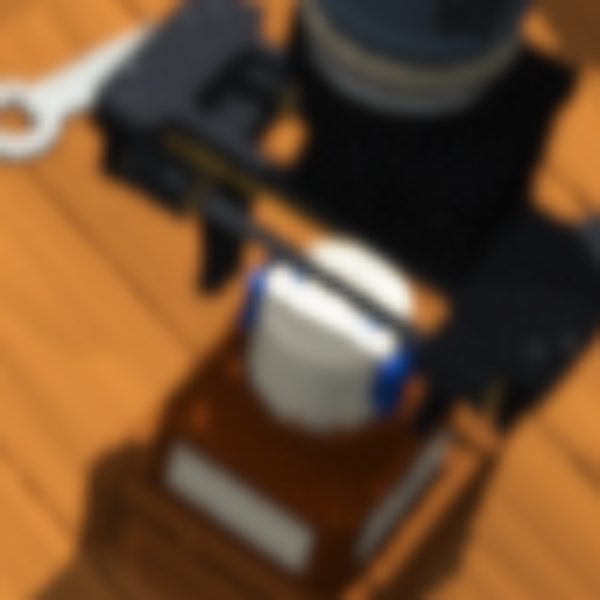

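The fingers straddle the blue tabs, with the tabs at (257,295) and (392,385) in the crop, so I close.

Call:
jog_arm(
  gripper=0,
  motion=[0,0,0,0,0,0,0,0,0,0,0,0,0,0,0,0,0,0,0,0,0,0,0,0,0,0,0,0,0,0,0,0,0,0,0,0],
)

```text
time_s: 4.62
position: [0.485, 0.2189, 0.1539]
tcp_rot: [[-0.965, 0.0, 0.261], [-0.261, 0.0, -0.965], [-0.0, -1.0, 0.0]]
force: [-0.3, 0.3, 4.0]
opening: 0.61
```

```bash
python3 st.py
```

```text
time_s 4.625
joint_positions [12.2531, 30.5975, 100.3581, 0.0011, 49.0236, 87.1249]
position [0.485, 0.2189, 0.1539]
force [-0.2724, 0.2674, 4.0199]
moment [-0.1011, 0.3862, -0.0162]
opening 0.6101
yaw z -164.87 y ax [ 4.e-04  1.e-04 -1.e+00]
```

Opening 0.61 is about 53 mm, so both tabs are fully in. I turn 30° anticlockwise.

Call:
jog_arm(
  motion=[0,-0.5,0,0,-4,0,0,-0.5,0,0,-9,0,0,-0.5,0,0,-14,0,0,-0.5,0,0,-19,0,0,-0.5,0,0,-24,0,0,-0.5,0,0,-28,0,0,-0.5,0,0,-30,0,0,-0.5,0,0,-30,0],
)

```text
time_s: 5.62
position: [0.4852, 0.2189, 0.154]
tcp_rot: [[-0.706, 0.0, 0.708], [-0.708, 0.0, -0.706], [-0.0, -1.0, 0.0]]
force: [0.8, 0.6, 0.9]
opening: 0.61
```

```bash
python3 st.py; python3 - <<'E'
from h import *
p,d=bot.capture('scene')
cv2.imwrite('pics/g3.png',cv2.resize(p[185:270,345:430],(600,600))[:,:,::-1])
E
```

```text
time_s 5.625
joint_positions [12.2498, 30.5987, 100.338, -0.0009, 49.038, 57.1565]
position [0.4852, 0.2189, 0.154]
force [0.8291, 0.577, 0.9312]
moment [-0.0966, 0.0426, 0.011]
opening 0.61
yaw z -134.91 y ax [ 4.e-04  1.e-04 -1.e+00]
```

View pics/g3.png

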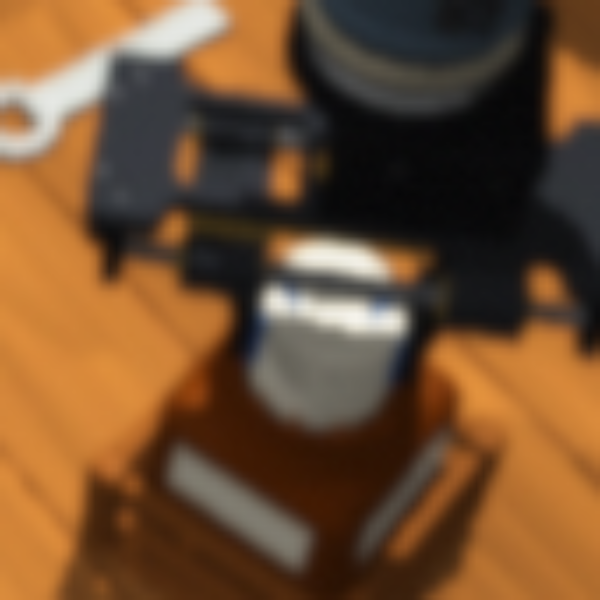

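The cap turned with the fingers; the blue dots on its top are now level. Pull test next.

Call:
jog_arm(
  motion=[0,-1,0,0,0,0,0,-2,0,0,0,0,0,-2.5,0,0,0,0,0,-2.5,0,0,0,0],
)

```text
time_s: 6.18
position: [0.4845, 0.2188, 0.1557]
tcp_rot: [[-0.706, -0.001, 0.708], [-0.708, -0.0, -0.706], [0.001, -1.0, -0.001]]
force: [0.9, 1.2, -7.8]
opening: 0.607
```

Blocked (−7.8 N at 1.7 mm). I relax, turn 9°, and pull again.

Call:
jog_arm(
  motion=[0,2,0,0,0,0,0,2,0,0,-4,0,0,2,0,0,-8,0,0,2,0,0,-9,0,0,1,0,0,-9,0,0,0,0,0,-9,0,0,0,0,0,-9,0],
)

```text
time_s: 7.05
position: [0.4851, 0.2188, 0.1558]
tcp_rot: [[-0.586, -0.0, 0.81], [-0.81, -0.0, -0.586], [0.0, -1.0, -0.0]]
force: [2.5, 0.6, -10.8]
opening: 0.609
```

Call:
jog_arm(
  motion=[0,2,0,0,0,0,0,2,0,0,-4,0,0,2,0,0,-8,0,0,2,0,0,-9,0,0,1,0,0,-9,0,0,0,0,0,-9,0,0,0,0,0,-9,0],
)

```text
time_s: 7.92
position: [0.4849, 0.2189, 0.1558]
tcp_rot: [[-0.453, -0.001, 0.892], [-0.892, -0.0, -0.453], [0.0, -1.0, -0.001]]
force: [2.2, 1.0, -10.0]
opening: 0.609
```

Call:
jog_arm(
  motion=[0,2,0,0,0,0,0,2,0,0,-4,0,0,2,0,0,-8,0,0,2,0,0,-9,0,0,1,0,0,-9,0,0,0.2,0,0,-9,0,0,0.2,0,0,-9,0],
)

```text
time_s: 8.8
position: [0.485, 0.2189, 0.1558]
tcp_rot: [[-0.307, -0.0, 0.952], [-0.952, 0.0, -0.307], [0.0, -1.0, -0.0]]
force: [3.1, 1.0, -9.0]
opening: 0.606
```

```bash
python3 st.py
```

```text
time_s 8.8
joint_positions [12.2487, 30.4389, 100.2589, 0.0076, 49.3212, 30.1495]
position [0.485, 0.2189, 0.1558]
force [3.1222, 1.0407, -8.9694]
moment [0.0715, -0.3201, -0.0625]
opening 0.6055
yaw z -107.91 y ax [-3.e-04  0.e+00 -1.e+00]
```

Call:
jog_arm(
  motion=[0,2,0,0,0,0,0,2,0,0,-4,0,0,2,0,0,-8,0,0,2,0,0,-9,0,0,1,0,0,-9,0,0,0,0,0,-9,0,0,0,0,0,-9,0],
)

```text
time_s: 9.68
position: [0.4849, 0.2188, 0.1558]
tcp_rot: [[-0.155, -0.001, 0.988], [-0.988, -0.0, -0.155], [0.0, -1.0, -0.001]]
force: [1.3, 0.1, -8.1]
opening: 0.611
```

Call:
jog_arm(
  motion=[0,2,0,0,0,0,0,2,0,0,-4,0,0,2,0,0,-8,0,0,2,0,0,-9,0,0,1,0,0,-9,0,0,0,0,0,-9,0,0,0,0,0,-9,0],
)

```text
time_s: 10.55
position: [0.4849, 0.2189, 0.1558]
tcp_rot: [[0.002, -0.0, 1.0], [-1.0, -0.0, 0.002], [0.0, -1.0, -0.0]]
force: [1.4, 0.4, -8.2]
opening: 0.604
```

```bash
python3 - <<'E'
from h import *
p,d=bot.capture('scene')
cv2.imwrite('pics/g4.png',cv2.resize(p[185:270,345:430],(600,600))[:,:,::-1])
E
```

```text
(no output)
```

View pics/g4.png

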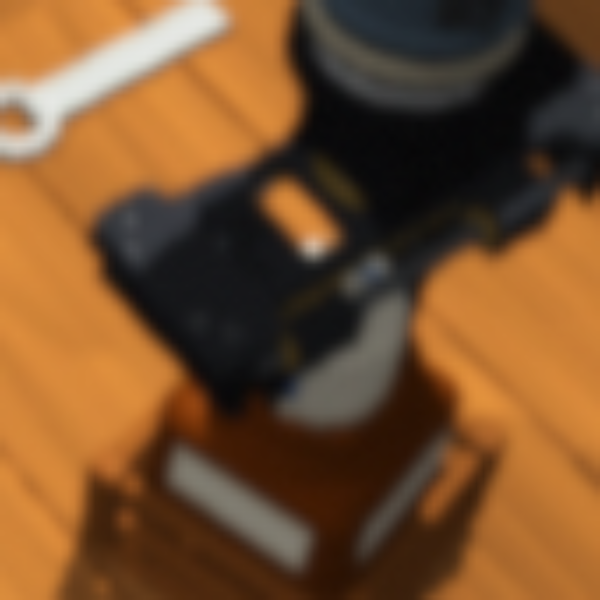

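Call:
jog_arm(
  motion=[0,2,0,0,0,0,0,2,0,0,-4,0,0,2,0,0,-8,0,0,2,0,0,-9,0,0,1,0,0,-9,0,0,0,0,0,-9,0,0,0,0,0,-9,0],
)

```text
time_s: 11.48
position: [0.4849, 0.2189, 0.156]
tcp_rot: [[0.158, -0.0, 0.987], [-0.987, -0.0, 0.158], [-0.0, -1.0, -0.0]]
force: [0.1, 1.3, -4.9]
opening: 0.603
```

The cap follows the fingers, with the tab visible under the near finger at (285,390). The pull is weaker at 84° (−4.9 N), so I pull a little further.

Call:
jog_arm(
  motion=[0,-1,0,0,0,0,0,-2,0,0,0,0,0,-2,0,0,0,0],
)

```text
time_s: 11.85
position: [0.4849, 0.2188, 0.1576]
tcp_rot: [[0.159, -0.001, 0.987], [-0.987, -0.0, 0.159], [0.0, -1.0, -0.001]]
force: [3.2, 1.7, -13.2]
opening: 0.605
```

Call:
jog_arm(
  motion=[0,3,0,0,0,0,0,3,0,0,-4,0,0,3,0,0,-8,0,0,3,0,0,-9,0,0,3,0,0,-9,0],
)

```text
time_s: 12.48
position: [0.4852, 0.2189, 0.1561]
tcp_rot: [[0.31, 0.001, 0.951], [-0.951, 0.0, 0.31], [0.0, -1.0, 0.001]]
force: [-0.7, 0.0, -0.5]
opening: 0.609
```

Call:
jog_arm(
  motion=[0,-1,0,0,0,0,0,-2,0,0,0,0,0,-2.5,0,0,0,0,0,-2.5,0,0,0,0],
)

```text
time_s: 12.98
position: [0.485, 0.2189, 0.1579]
tcp_rot: [[0.311, -0.0, 0.95], [-0.95, 0.0, 0.311], [-0.0, -1.0, -0.0]]
force: [0.1, 0.6, -2.0]
opening: 0.61
```

Call:
jog_arm(
  motion=[0,-1,0,0,0,0,0,-2,0,0,0,0,0,-2,0,0,0,0],
)

```text
time_s: 13.35
position: [0.4849, 0.2189, 0.1599]
tcp_rot: [[0.311, 0.0, 0.95], [-0.95, 0.0, 0.311], [-0.0, -1.0, 0.0]]
force: [-1.1, 0.4, -0.4]
opening: 0.61
```

It's free at 93°. I lift straight up.

Call:
jog_arm(
  motion=[0,-2,0,0,0,0,0,-5,0,0,0,0,0,-8,0,0,0,0,0,-8,0,0,0,0],
)

```text
time_s: 13.85
position: [0.4851, 0.219, 0.1683]
tcp_rot: [[0.311, 0.001, 0.95], [-0.95, 0.0, 0.311], [-0.0, -1.0, 0.001]]
force: [-0.5, 0.5, -0.3]
opening: 0.61
```

```bash
python3 st.py;python3 - <<'E'
from h import *
p,d=bot.capture('scene')
cv2.imwrite('pics/g5.png',cv2.resize(p[185:270,345:430],(600,600))[:,:,::-1])
E
```

```text
time_s 13.85
joint_positions [12.2537, 29.3065, 99.7035, 0.0065, 50.9501, -5.87]
position [0.4851, 0.219, 0.1683]
force [-0.5206, 0.4689, -0.2952]
moment [0.1405, 0.0258, -0.0012]
opening 0.6102
yaw z -71.88 y ax [ 7.e-04  2.e-04 -1.e+00]
```

View pics/g5.png

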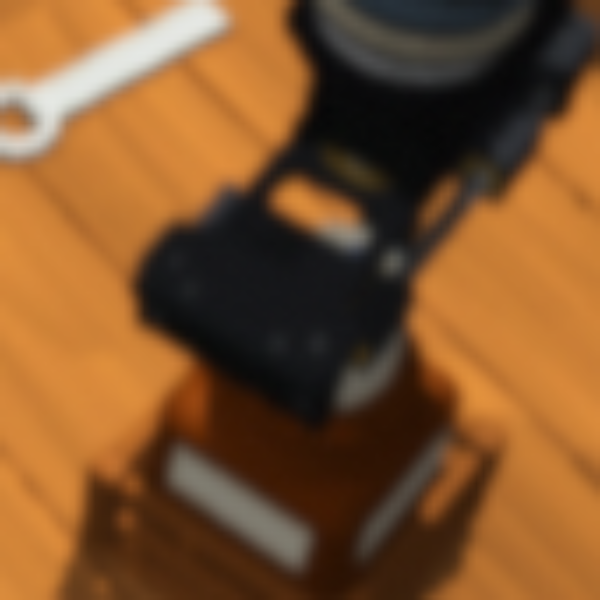

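Call:
jog_arm(
  motion=[0,-5,0,0,0,0,0,-10,0,0,0,0,0,-15,0,0,0,0,0,-20,0,0,0,0,0,-26,0,0,0,0,0,-32,0,0,0,0,0,-38,0,0,0,0,0,-45,0,0,0,0,0,-55,0,0,0,0,0,-65,0,0,0,0,0,-75,0,0,0,0,0,-80,0,0,0,0,0,-80,0,0,0,0],
)

```text
time_s: 15.52
position: [0.4852, 0.2189, 0.2483]
tcp_rot: [[0.311, 0.001, 0.95], [-0.95, 0.0, 0.311], [0.0, -1.0, 0.001]]
force: [-0.5, 0.1, -1.5]
opening: 0.611
```

```bash
python3 st.py;python3 - <<'E'
from h import *
p,d=bot.capture('scene')
cv2.imwrite('pics/g6.png',cv2.resize(p[165:275,345:455],(600,600))[:,:,::-1])
p,d=bot.capture('top'); np.savez('top2.npz',p=p)
h=hsv(p); roi=np.zeros(h.shape[:2],bool);roi[180:270,355:440]=1
for st,ce,mm in blobs(roi&(h[...,1]<60)&(h[...,2]>150),300):
    c=max(cv2.findContours(mm.astype(np.uint8),0,1)[0],key=len);e=cv2.fitEllipse(cv2.convexHull(c));print('tt',ray('top',*e[0],.025).round(4),e[1])
print('pot',ray('top',376.3,215.5,.106).round(4))
E
```

```text
time_s 15.525
joint_positions [12.25, 22.8009, 95.1697, 0.0006, 61.9771, -5.868]
position [0.4852, 0.2189, 0.2483]
force [-0.4551, 0.076, -1.4735]
moment [-0.1172, 0.0192, -0.0062]
opening 0.611
yaw z -71.88 y ax [ 9.e-04  2.e-04 -1.e+00]
tt [ 0.4666 -0.2388  0.025 ] (72.443603515625, 73.59534454345703)
pot [ 0.4935 -0.1528  0.106 ]
```

View pics/g6.png

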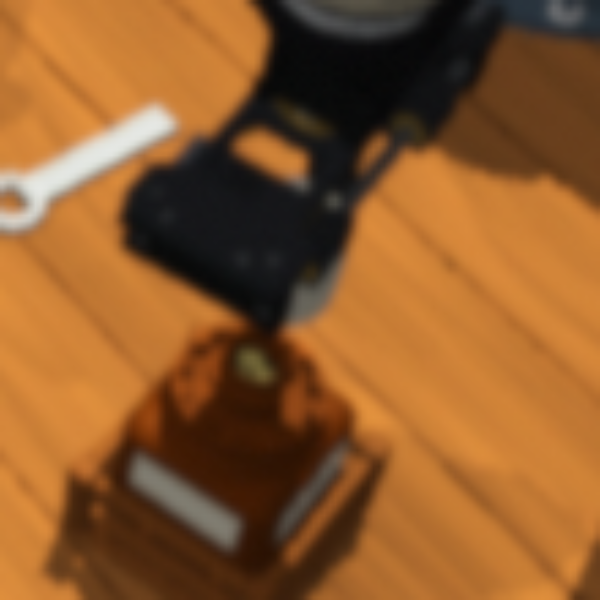

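The neck shows bare at (255,360), so the cap is off and in the gripper. Now I choose a placing pose clear of the neighbours.

```bash
python3 - <<'E'
from h import *
f=np.load('top0.npz')['p'];cv2.imwrite('pics/c.png',cv2.resize(f[115:275,345:500],(775,600))[:,:,::-1])
print('cloche base',ray('top',431,158,.02).round(3),'mug top',ray('top',470,243,.092).round(3))
E
```

```text
cloche base [ 0.701 -0.355  0.02 ] mug top [ 0.405 -0.46   0.092]
```

View pics/c.png

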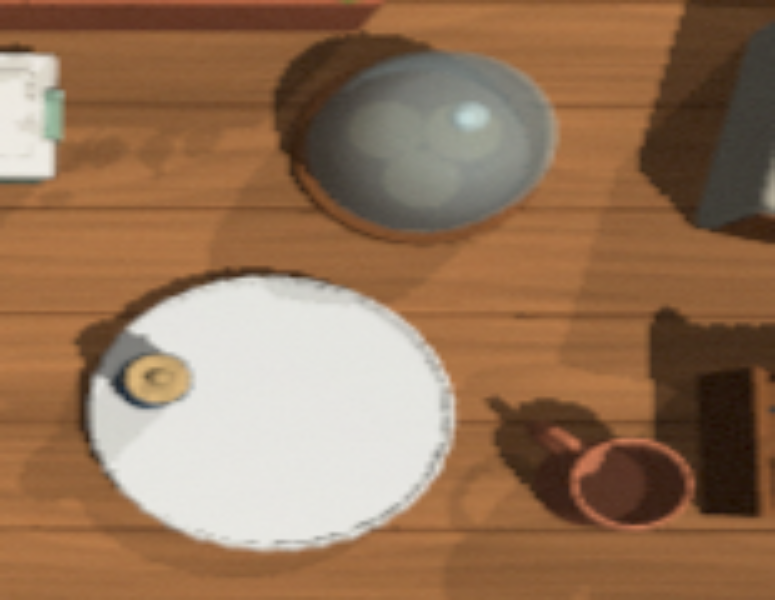

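The cloche base is at about (430,160) and the mug at (470,243), both over 190 mm from the placing spot. I carry the cap over.

Call:
jog_arm(
  motion=[12,0,-5,0,0,0,36,0,-14,0,2,0,66,0,-26,0,5,0,100,0,-40,0,8,0,135,0,-53,0,10,0,170,0,-67,0,13,0,205,0,-81,0,16,0,240,0,-95,0,18,0,275,0,-109,0,20,0,310,0,-123,0,23,0,345,0,-137,0,26,0,375,0,-149,0,28,0,402,0,-159,0,30,0,424,0,-168,0,30,0,438,0,-174,0,30,0,444,0,-176,0,30,0,444,0,-176,0,30,0,444,0,-176,0,30,0],
)

```text
time_s: 17.88
position: [0.4556, -0.2569, 0.2478]
tcp_rot: [[-0.205, -0.0, 0.979], [-0.979, 0.001, -0.205], [-0.001, -1.0, -0.001]]
force: [0.0, 0.7, -0.9]
opening: 0.61
```

Call:
jog_arm(
  motion=[0,15,0,0,0,0,0,35,0,0,0,0,0,60,0,0,0,0,0,85,0,0,0,0,0,110,0,0,0,0,0,130,0,0,0,0,0,145,0,0,0,0,0,155,0,0,0,0,0,160,0,0,0,0,0,160,0,0,0,0,0,160,0,0,0,0],
)

```text
time_s: 19.25
position: [0.4561, -0.2581, 0.0884]
tcp_rot: [[-0.206, 0.001, 0.979], [-0.979, -0.001, -0.206], [0.001, -1.0, 0.001]]
force: [0.2, -0.0, 0.2]
opening: 0.607
```

```bash
python3 st.py;python3 - <<'E'
from h import *
p,d=bot.capture('scene'); np.savez('s7.npz',p=p,d=d)
cv2.imwrite('pics/g7.png',cv2.resize(p[105:205,250:350],(600,600),interpolation=2)[:,:,::-1])
E
```

```text
time_s 19.25
joint_positions [-41.7329, 36.5645, 103.8676, -0.001, 39.4956, -29.8518]
position [0.4561, -0.2581, 0.0884]
force [0.2312, -0.0137, 0.192]
moment [-0.0967, 0.0751, 0.0342]
opening 0.6074
yaw z -101.88 y ax [ 9.e-04 -8.e-04 -1.e+00]
```

View pics/g7.png

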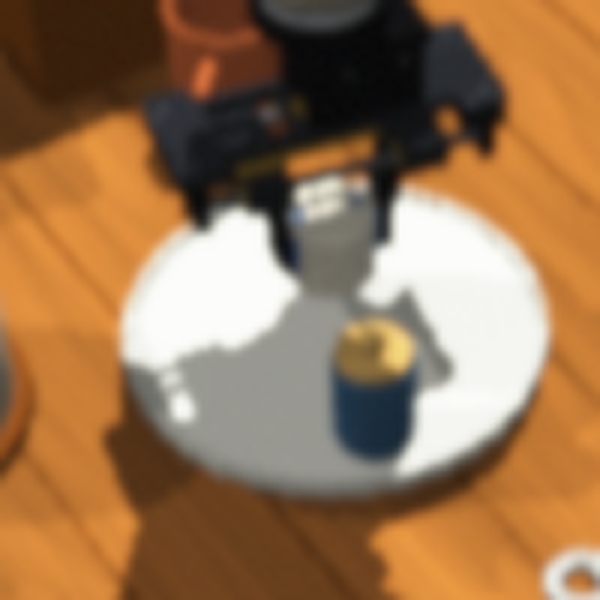

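The cap hangs upright in the fingers over clear turntable at (335,240), and the pot at (375,390) is well away. I lower, then feel for contact.

Call:
jog_arm(
  motion=[0,6,0,0,0,0,0,12,0,0,0,0,0,17,0,0,0,0,0,20,0,0,0,0,0,21,0,0,0,0,0,22,0,0,0,0,0,22,0,0,0,0],
)

```text
time_s: 20.18
position: [0.4558, -0.2579, 0.0659]
tcp_rot: [[-0.206, 0.0, 0.979], [-0.979, -0.0, -0.206], [0.0, -1.0, 0.0]]
force: [-0.5, -0.7, -0.7]
opening: 0.606
```

Call:
jog_arm(
  motion=[0,1,0,0,0,0,0,1,0,0,0,0],
)

```text
time_s: 20.42
position: [0.4558, -0.2579, 0.0649]
tcp_rot: [[-0.206, 0.0, 0.979], [-0.979, -0.0, -0.206], [0.0, -1.0, 0.0]]
force: [0.4, -0.9, -0.2]
opening: 0.611
```

Call:
jog_arm(
  motion=[0,1,0,0,0,0,0,1,0,0,0,0],
)

```text
time_s: 20.68
position: [0.4557, -0.2578, 0.0638]
tcp_rot: [[-0.206, -0.0, 0.979], [-0.979, 0.0, -0.206], [-0.0, -1.0, -0.0]]
force: [0.6, 0.6, -1.2]
opening: 0.609
```

Call:
jog_arm(
  motion=[0,1,0,0,0,0,0,1,0,0,0,0],
)

```text
time_s: 20.92
position: [0.4557, -0.2578, 0.0628]
tcp_rot: [[-0.206, -0.0, 0.979], [-0.979, 0.0, -0.206], [-0.0, -1.0, -0.0]]
force: [0.1, 0.0, -0.2]
opening: 0.607
```

Call:
jog_arm(
  motion=[0,1,0,0,0,0,0,1,0,0,0,0],
)

```text
time_s: 21.18
position: [0.4557, -0.2578, 0.0618]
tcp_rot: [[-0.206, -0.0, 0.979], [-0.979, 0.0, -0.206], [-0.0, -1.0, -0.0]]
force: [0.1, 0.2, -1.0]
opening: 0.609
```

Call:
jog_arm(
  motion=[0,1,0,0,0,0,0,1,0,0,0,0],
)

```text
time_s: 21.42
position: [0.4558, -0.2579, 0.0613]
tcp_rot: [[-0.206, 0.0, 0.979], [-0.979, -0.0, -0.206], [0.0, -1.0, 0.0]]
force: [-0.2, -0.6, 3.7]
opening: 0.611
```

Call:
jog_arm(
  motion=[0,1,0,0,0,0,0,1,0,0,0,0],
)

```text
time_s: 21.68
position: [0.4557, -0.258, 0.061]
tcp_rot: [[-0.206, 0.0, 0.979], [-0.979, -0.001, -0.206], [0.0, -1.0, 0.0]]
force: [-1.5, 0.2, 9.2]
opening: 0.612
```

Contact (9 N at z = 0.061). I ease off and release.

Call:
jog_arm(
  motion=[0,-1,0,0,0,0,0,-1,0,0,0,0],
)

```text
time_s: 21.92
position: [0.4558, -0.258, 0.0611]
tcp_rot: [[-0.206, 0.0, 0.979], [-0.979, -0.0, -0.206], [0.0, -1.0, 0.0]]
force: [-1.1, -0.6, 5.8]
opening: 0.608
```

Call:
jog_arm(
  gripper=1,
  motion=[0,0,0,0,0,0,0,0,0,0,0,0,0,0,0,0,0,0,0,0,0,0,0,0,0,0,0,0,0,0,0,0,0,0,0,0],
)

```text
time_s: 22.68
position: [0.4558, -0.2578, 0.0608]
tcp_rot: [[-0.206, -0.0, 0.979], [-0.979, 0.0, -0.206], [-0.0, -1.0, -0.0]]
force: [0.3, -0.1, 0.3]
opening: 1.0
```

Call:
jog_arm(
  motion=[0,-5,0,0,0,0,0,-12,0,0,0,0,0,-20,0,0,0,0,0,-35,0,0,0,0,0,-55,0,0,0,0,0,-80,0,0,0,0,0,-110,0,0,0,0,0,-140,0,0,0,0,0,-165,0,0,0,0,0,-180,0,0,0,0,0,-180,0,0,0,0,0,-180,0,0,0,0],
)

```text
time_s: 24.18
position: [0.4552, -0.2574, 0.2401]
tcp_rot: [[-0.206, -0.001, 0.979], [-0.979, 0.001, -0.206], [-0.001, -1.0, -0.002]]
force: [0.7, 0.1, -0.2]
opening: 0.999
```

```bash
python3 st.py;python3 - <<'E'
from h import *
p,d=bot.capture('scene'); np.savez('s8.npz',p=p,d=d)
cv2.imwrite('pics/g8.png',p[:,:,::-1])
cv2.imwrite('pics/g8z.png',cv2.resize(p[105:205,250:350],(600,600),interpolation=2)[:,:,::-1])
c=bot.get_calibration('scene');print(pix('scene',[.456,-.258,.07]))
E
```

```text
time_s 24.175
joint_positions [-41.7352, 22.7572, 96.8715, -0.001, 60.473, -29.8566]
position [0.4552, -0.2574, 0.2401]
force [0.6926, 0.1136, -0.197]
moment [-0.077, 0.0731, -0.0116]
opening 0.9987
yaw z -101.88 y ax [-0.0013  0.0012 -1.    ]
(np.float64(305.25025986104976), np.float64(145.73592459606024), np.float64(1.2980828499289196))
```

View pics/g8.png

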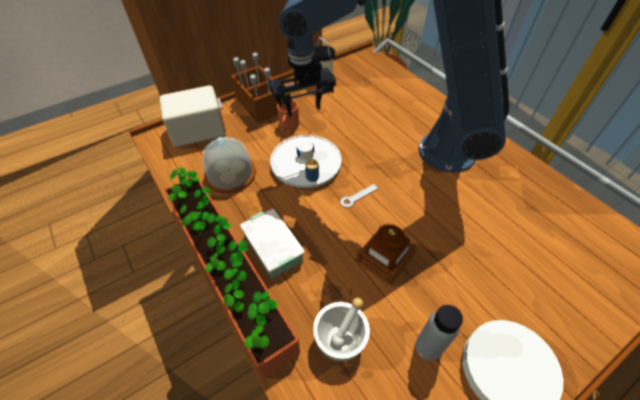

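View pics/g8z.png

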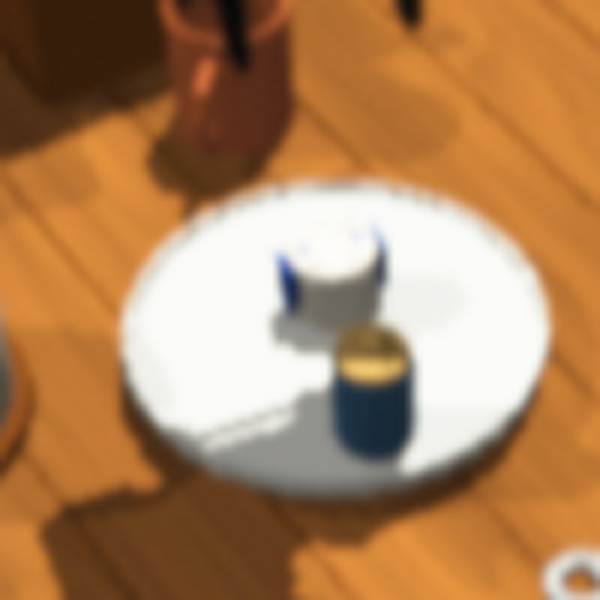

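The cap stands upright on the turntable at crop (330,265), full-frame (305,150), with both blue tabs out and clear of the pot. I do a quick depth check, then hand in.

```bash
python3 - <<'E'
from h import *
d=np.load('s8.npz')['d'];c=bot.get_calibration('scene');K=c['mtx'];T=np.array(c['pose']);P=[]
for v in range(142,150):
    for u in range(299,312):
        z=d[v,u];q=T[:3,:3]@np.array([(u-K[0][2])/K[0][0]*z,-(v-K[1][2])/K[1][1]*z,-z])+T[:3,3]
        if abs(q[2]-.07)<.008:P.append(q)
P=np.array(P);A=np.c_[P[:,:2]-P[:,:2].mean(0),np.ones(len(P))];s=np.linalg.lstsq(A,P[:,2],rcond=None)[0]
print(len(P),P.mean(0).round(4),'tilt deg',np.degrees(np.hypot(s[0],s[1])).round(2))
print(bot.hand_in())
E
```

```text
99 [ 0.4566 -0.2592  0.0698] tilt deg 0.98
the job is handed in; nothing more can be done
None
```

I squeezed both tabs, turned the cap anticlockwise with pull tests along the way, and it came free at about 93°. I then lifted it off, set it on the turntable away from the spice pot, released it and handed the job in at about 24 s.

- **Cap position:** the last depth check put the cap top at z = 0.070 m, where it should be with the rim on the turntable. The tilt was about 1°, and the centre is about 23 mm from the turntable's centre.
- **Release and surroundings:** the picture shows both tabs sprung out, the cap clear of the pot, and the other things visibly where they were. I judged those by eye and did not measure them.
- **One reading past plan:** a single pull test at 84° reached 13 N, above the suggested 5 to 8 N. The fingers may have slipped a millimetre or so there. The cap held, and at set-down it touched at the expected height.

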